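Set the length stop of the bread slicer

ROBOT

A 6-joint arm with a two-finger parallel gripper is mounted at the origin on the work surface. World frame = base frame: x ahead of the robot, y to its left, z up, the work surface at z = 0. Lengths are in mm, angles in rad, forces in N, time in s.
With the tool pointing down it reaches from about 350 to 975 mm from the base axis. Payload 7.1 kg.
Tool frame: the origin (TCP) lies midway between the tips of the shut fingers; the grasp point (between the pads) lies 19 mm behind it (ctrl.grip_depth is the distance from the TCP to the grasp point, in mm); z points along the fingers, y is the line along which they close (so a half turn about z gives the same grasp; the last joint's range is limited). The gripper opens to 88 mm and grips with 3 to 60 N. Pads are 20 mm wide; open, the fingers measure 115 mm over their backs; the gripper's body (75 mm by 178 mm) begins 61 mm behind the grasp point.
Start: joints at [-1.289, 0.423, 1.63, -0, 1.089, -0.019], TCP at [185.196, -596.915, 222.675] pointing down, gripper open.
Joint ranges: [-3, 3], [-0.9, 2.11], [0.09, 2.58], [-1.31, 4.45], [0.11, 2.69], [-2.54, 2.54]. Speed limits (rad/s): [2.39, 2.39, 3.01, 3.14, 3.14, 3.14].

INTERFACE

Orientations are given as a rotation vector (axis times angle).
In Python, from workcell import ctrl, cams gives the robot as it stands.
- The arm moves only by the tool move_arm, never from a script. Its argument "steps" is a list of rows, each a list of 3 entries, a list of its own where there are three numbers: the shift along the tool's x, y, z in units of 25 mm (1.0 is 25 mm), then the turn about the tool's z in units of 5 degrees (1.0 is 5 degrees), then the closure, from 0 (fully open) to 1 (shut). A call has 1 to 20 rows; each row shifts and turns the commanded pose from where the row before left it, along the tool's axes as they then stand; what a row does not reach is not made up. A row lasts 1/12 s, in which the tool goes at most 41.7 mm and 7.16 degrees, less where a joint would pass 70% of its speed; a pose out of reach is approached as far as the arm can. A call is refused whole if a number of a shift passes 1 or a number of a turn 1, either way. A call with a gripper value outside its range is refused whole. The fingers move at their own pace and stop on an object; the grip force is fixed at half the most. Time passes only in rows, so rows that do not move let the fingers close. It gives the time, the measured TCP pose, the force, the opening and the grip force at its end, in the units of the state.
- ctrl.get_obs(): the state, without advancing time (a new reading comes with each control period).
- cams.get_image(name): name is "side" or "top"; returns a dict with "image" (384x512x3 uint8, red, green, blue), "camera_matrix" (3x3 intrinsics, pixels), "xyz" and "rotation" of the camera in the world. Camera axes: x right, y down, z forward; pixel columns grow to the right and rows downward; lengths in mm; the calibration is good to about 2 mm. A picture is of the moment at which its call begins. There is no depth.
- ctrl.close_job(): hands the job in; it is judged then, once.
Trained networks look in the newest picture that a camera, given by its name, has taken for a name from the list of things; names that differ only in an ending like _2 or _b are one class to them, and where a whole thing is asked for, a point or a joint stands for the part that bears it (a point fixed in the world has none). Each returns a list of dicts, best first, with "p" (0 to 1); they miss things now and then, are a little off and sometimes report something else, mostly with a low value. They report only what shows in the picture. A call takes as long as a camera call.
- cams.boxes_of(camera, thing): "rect" ([centre column, centre row, width, height] in pixels, round what is visible of it).
- cams.cut_out(camera, thing): "pixels" (384x512 bool, what is visible of it) and "rect" ([centre column, centre row, width, height] in pixels, round what is visible of it).
The state is a dict: "t": time; "qpos": joint angles; "qvel": joint speeds; "joint_torque": joint torques, N m; "ee_pos": TCP position; "orientation": TCP orientation; "ft_force": force on the tool from outside, world axes, zero at the start; "moment": the same for the moment, N m; "width": finger opening in mm; "grasp_force": force on a finger pad.
Only numpy, scipy, OpenCV 4.12 (cv2) and the standard library are available. Lean on these libraries where they do the work, as an engineer would, in place of code of your own. Each camera call takes 0.05 s, during which the arm holds its last target. There are 200 camera calls.

TASK

The bread slicer is to cut shorter pieces, so its length stop must be reset. For safety first press the raised blade arm right down by its wooden handle until it snaps past its stiff catch and stays locked shut; only then draw up the spring knob of the length stop, slide the stop tube along its rail to the third hole from the blade, and let the pin drop fully home in that hole. Leave the pastry brush, dough scraper and flour dredger where they lie and stand.

Things in the scene. Friction and masses are not known exactly. Their poses are not given: they have to be found in the camera images.
- slicer: Bread slicer, fixed. Wooden board 240 (x, -110 to +130) x 460 mm (y), top 36 mm above the table. Origin under the board, on the table; z up, -x front (handle side, towards the robot), +y along the rail towards the blade. The blade stands in the x-z plane at y +100. A square steel rail tube 26 x 26 mm, top at z 75, runs along y at x -70, from y -179 to +71.
- blade_arm (a joint): Angle of the blade arm (rad): 0 = level, down and locked, at a solid end stop; grows as it rises; starts at 0.5 to 0.85. It stays where it is left; a push of up to 5 N at the handle moves it down. From about 0.09 to 0.045 a spring roller catch resists with 10 to 20 N at the handle; below that it snaps down by itself to below 0.015 and stays locked.
- hinge_axis (a point): Hinge axis of the blade arm (the axis runs along the slicer's y), at slicer x +115, y +100, z 85 mm.
- handle_top (a point): Press point on the top face of the dark wooden handle, 285 mm from the hinge and 12 mm above the arm's centre line; it moves with the arm. Handle 115 mm long, 30 wide, 24 thick; this point lies 37 mm from its outer end. With the arm down it is at slicer x -170, y +100, z 97 mm.
- stop (a joint): Travel of the length stop along the rail (m), growing towards the blade: 0 = sixth hole (where it starts, pinned), 0.084 = third, 0.140 = first. With the pin drawn it slides with 1 to 2 N. Grey metal sleeve tube 36 x 36 mm, 64 mm long, round the rail, top 80 mm above the table, with a steel stop plate (top 90 mm above the table) reaching back over the board from its blade-side end.
- plunger (a joint): How far the spring plunger is drawn up (m): 0 = pin home, 8 mm deep in a hole; 0.008 = tip on the rail's top; 0.013 = upper end stop. The spring pulls it down with 6 N at 0 and 12.5 N fully drawn. The pin is 8 mm thick with a round nose, in 10 mm holes: it drops in when released within about 2 mm of a hole.
- knob (a point): Centre of the plunger's black round pull knob (upright axis), 28 mm in diameter, 26 mm tall (13 mm below and above this point), over the middle of the sleeve, straight above the pin; at rest 117 mm above the table, 37 mm above the sleeve's top. Below it a steel collar 21 mm across, 19 mm tall, stands on the sleeve.
- hole3 (a point): Centre of the mouth of the third hole from the blade, in the rail's top face (75 mm above the table). Six 10 mm holes, 28 mm apart: the first, nearest the blade, at slicer y +20 mm, the third at -36, the sixth at -120.
- pastry_brush: Flat pastry brush, 200 mm long, 42 mm wide, lying on the table in front of the slicer's board; not to be moved.
- dough_scraper: Steel dough scraper with a wooden grip, 92 x 134 mm, lying on the slicer's board beyond the blade; not to be moved.
- flour_dredger: Aluminium flour dredger with a side handle, 72 mm across, 116 mm tall, on the table right of the slicer; not to be moved.

How it is judged (in metres and radians):
On the way, in this order (a step that is already met when the one before it is completed fails the run):
1. the blade arm is down past its catch and stays locked (value of joint blade_arm below 0.02 rad), for 0.2 s.
2. the plunger is drawn so that its pin is clear of the hole (value of joint plunger above 0.0085 m), for 0.1 s.
At the end, for the whole second after the job is handed in: The blade arm is locked down (within 0.02 rad of level), the length stop stands at the third hole from the blade (travel 84 mm, within 3 mm) and its pin is home in that hole (plunger drawn less than 2 mm) (value of joint blade_arm below 0.02 rad and value of joint stop between 0.081 and 0.087 m and value of joint plunger below 0.002 m); the robot touches nothing.
It fails at once if the plunger is drawn (over 4 mm) while the blade arm is not locked down (value of joint plunger above 0.004 m and value of joint blade_arm above 0.03 rad).
It fails at once if the pastry brush, dough scraper or flour dredger is moved by more than 30 mm (distance of any of pastry_brush, dough_scraper, flour_dredger from where it was at the start of the episode above 0.03 m).
It also fails if it takes over 48 s, if anything falls off the work surface, if the arm or the gripper's body presses on something with over 40 N, if the wrist force passes 120 N, or if a joint passes its speed limit or range.

## Working session

There is one attempt and no reset: what is moved stays moved. The work goes in short steps, Python scripts to look and compute and a tool call to move; the robot and the scene stay as the last step left them, time stands still between calls to the robot, and variables do not carry over. Pictures are saved under pics/ and viewed, at most 10 in all, crops included, and the job is handed in when it is done.

Besides the shell and the picture viewer there is one more tool, called after "Call:" as a command line: name --argument value ..., lists and objects as JSON in quotes. move_arm: Moves the arm, as the interface text tells. Its arguments: {"type":"object","properties":{"steps":{"type":"array"}},"required":["steps"]}

```bash
mkdir -p pics; cat > h.py <<'E'
import numpy as np, cv2
from workcell import ctrl, cams
def grab(n,save=None):
    d=cams.get_image(n)
    if save: cv2.imwrite(save,d["image"][:,:,::-1])
    return d
def proj(d,P):
    R=np.array(d["rotation"]); K=np.array(d["camera_matrix"])
    c=(np.atleast_2d(P)-np.array(d["xyz"]))@R
    u=c@K.T; return u[:,:2]/u[:,2:]
def ray(d,uv):
    R=np.array(d["rotation"]); K=np.array(d["camera_matrix"])
    v=R@np.linalg.solve(K,[uv[0],uv[1],1]); return np.array(d["xyz"]),v/np.linalg.norm(v)
def atz(d,uv,z):
    o,v=ray(d,uv); return o+v*(z-o[2])/v[2]
def tri(rs):
    A=0;b=0
    for o,v in rs:
        M=np.eye(3)-np.outer(v,v);A=A+M;b=b+M@o
    return np.linalg.solve(A,b)
E
python3 - <<'E'
from h import *
o=ctrl.get_obs(); print({k:np.round(v,3) for k,v in o.items()})
for c in("side","top"):
    d=grab(c,f"pics/{c}0.png"); print(c,np.round(d["xyz"]),np.round(d["rotation"],3).tolist(),np.round(d["camera_matrix"]).tolist())
    for t in("slicer","blade_arm","handle_top","stop","knob","plunger","pastry_brush","dough_scraper","flour_dredger"):
        print(c,t,[(np.round(b["rect"]).tolist(),round(b["p"],2)) for b in cams.boxes_of(c,t)][:2])
E
```

```text
{'t': np.float64(0.0), 'qpos': array([-1.289,  0.424,  1.631, -0.   ,  1.089, -0.019]), 'qvel': array([ 0.   ,  0.001,  0.001, -0.   ,  0.003,  0.001]), 'joint_torque': array([-0.0000e+00, -5.4463e+01, -2.7366e+01,  6.4000e-02,  2.3000e-02,
       -0.0000e+00]), 'ee_pos': array([ 185.037, -596.419,  221.935]), 'orientation': array([-3.105, -0.47 ,  0.   ]), 'ft_force': array([-0.607, -0.759,  0.132]), 'moment': array([ 0.005, -0.112,  0.025]), 'grasp_force': np.float64(0.0), 'width': np.float64(87.623)}
side [-155.  708.  868.] [-0.907, 2.348, -1.193] [[429.0, 0.0, 254.0], [0.0, 429.0, 191.0], [0.0, 0.0, 1.0]]
side slicer [([236.0, 208.0, 156.0, 110.0], 0.94)]
side blade_arm [([222.0, 192.0, 65.0, 29.0], 0.68)]
side handle_top [([220.0, 192.0, 68.0, 27.0], 0.88)]
side stop [([270.0, 187.0, 48.0, 32.0], 0.61)]
side knob [([284.0, 177.0, 16.0, 6.0], 0.42)]
side plunger [([282.0, 178.0, 8.0, 10.0], 0.65), ([190.0, 224.0, 47.0, 36.0], 0.36)]
side pastry_brush [([306.0, 222.0, 49.0, 38.0], 0.67)]
side dough_scraper [([190.0, 223.0, 48.0, 36.0], 0.81)]
side flour_dredger [([356.0, 166.0, 23.0, 36.0], 0.85)]
top [ 388.  -86. 1451.] [-2.151, 2.126, -0.159] [[467.0, 0.0, 255.0], [0.0, 467.0, 197.0], [0.0, 0.0, 1.0]]
top slicer [([247.0, 189.0, 155.0, 98.0], 0.62)]
top blade_arm [([204.0, 190.0, 23.0, 94.0], 0.73)]
top handle_top [([204.0, 191.0, 22.0, 91.0], 0.59), ([244.0, 190.0, 151.0, 96.0], 0.17)]
top stop [([284.0, 213.0, 18.0, 14.0], 0.72)]
top knob [([284.0, 213.0, 11.0, 13.0], 0.66)]
top plunger [([283.0, 214.0, 8.0, 7.0], 0.4)]
top pastry_brush [([282.0, 251.0, 65.0, 18.0], 0.92)]
top dough_scraper [([188.0, 177.0, 29.0, 44.0], 0.72)]
top flour_dredger [([382.0, 247.0, 30.0, 32.0], 0.98)]
```

```bash
sed -i 's/R=np.array(d\["rotation"\])/R=cv2.Rodrigues(np.array(d["rotation"],float))[0]/' h.py
python3 - <<'E'
from h import *
s=cv2.imread("pics/side0.png")[130:290,120:400]; t=cv2.imread("pics/top0.png")[110:290,150:410]
cv2.imwrite("pics/s0c.png",cv2.resize(s,None,fx=2.85,fy=2.85,interpolation=2))
cv2.imwrite("pics/t0c.png",cv2.resize(t,None,fx=3,fy=3,interpolation=2))
ds=grab("side");dt=grab("top")
print(ctrl.get_obs()["t"])
for n,a,b in(("knob",(284,177),(284,213)),):
    r=[ray(ds,a),ray(dt,b)];print(n,tri(r),atz(dt,b,117),atz(ds,a,120))
for uv in [(170,141),(324,141),(324,238),(170,238)]: print(atz(dt,uv,36))
E
```

```text
1.1
knob [ 550.37455782 -160.86282295  119.3146729 ] [ 550.52052613 -161.09236719  117.        ] [ 549.8741012  -159.98064498  120.        ]
[783.26758812 191.60344879  36.        ]
[ 788.3130788 -290.0787288   36.       ]
[ 485.59969853 -286.79717766   36.        ]
[480.21248962 179.51368138  36.        ]
```

View pics/s0c.png

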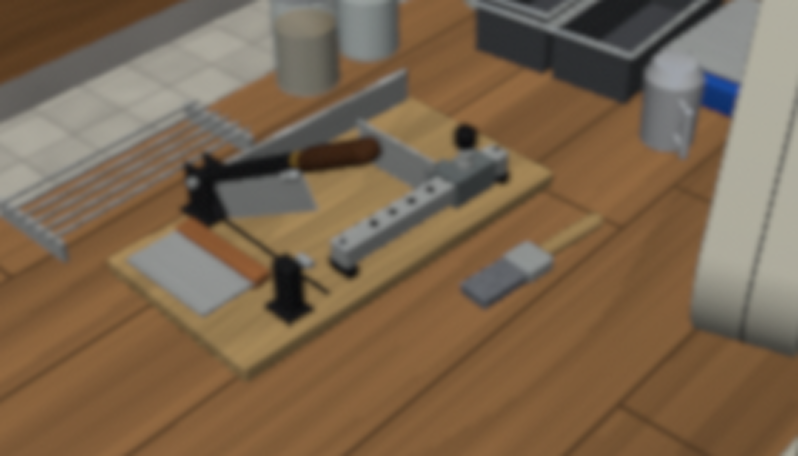

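View pics/t0c.png

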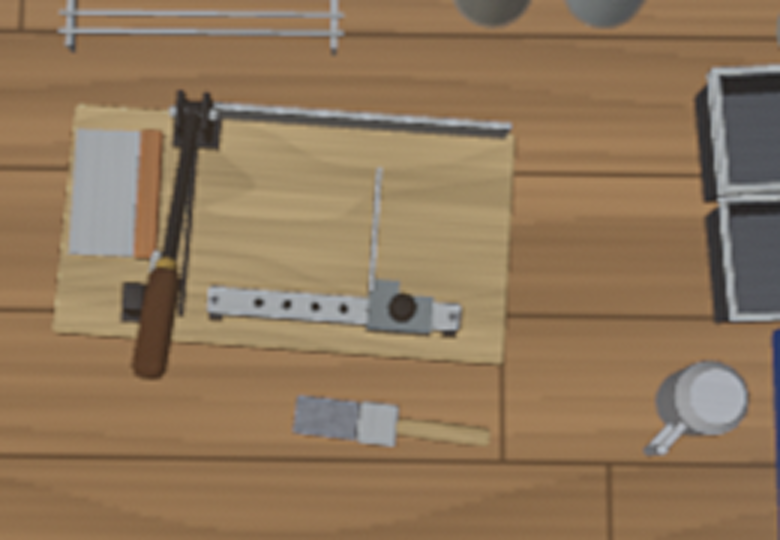

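```bash
cat > fit.py <<'E'
from h import *
from scipy.optimize import least_squares
ds=grab("side");dt=grab("top")
L=[(130,230,36),(130,-230,36),(-110,-230,36),(-110,230,36)]
H=[(-70,y,75) for y in(20,-8,-36,-64)]; K=[(-70,-120,117)]
P=np.array(L+H+K,float)
T=np.array([(77,105),(514,137),(502,362),(54,332),(258,302),(287,304),(315,307),(343,309),(403,307)])/3.+[150,110]
S=np.array([(110,262),(410,98),(550,177),(246,375),(370,227),(391,212),(411,200),(434,188),(465,137)])/2.85+[120,130]
# board far-left corner seen at left in the side view
def W(p,Q):
    c,s=np.cos(p[2]),np.sin(p[2]); return np.array(Q)@np.array([[c,s,0],[-s,c,0],[0,0,1]])+[p[0],p[1],0]
def arm(a,r,h): return np.array([115-r*np.cos(a)+h*np.sin(a),100,85+r*np.sin(a)+h*np.cos(a)])
def f(p):
    e=[(proj(dt,W(p,P))-T).ravel(),(proj(ds,W(p,P))-S).ravel()]
    q=W(p,[arm(p[3],318,0)])
    e+=[(proj(dt,q)-(np.array([148,372])/3+[150,110])).ravel(),(proj(ds,q)-(np.array([376,149])/2.85+[120,130])).ravel()]
    return np.concatenate(e)
r=least_squares(f,[630,-45,0,.6],loss="soft_l1")
p=r.x;print(p);print(np.round(f(p).reshape(-1,2),1).tolist())
np.save("pose.npy",p)
for n,q in(("knob",K[0]),("knob3",(-70,-36,117)),("handle",arm(p[3],285,12)),("handle_dn",arm(0,285,12)),("hinge",(115,100,85))): print(n,np.round(W(p,[q])[0],1))
E
python3 fit.py
```

```text
[ 6.28393040e+02 -4.43334517e+01 -5.61970303e-02  5.41582511e-01]
[[-1.5, -0.2], [-0.0, -1.3], [0.3, 0.6], [-1.3, 0.4], [-0.2, 0.5], [-0.4, 0.4], [-0.3, 0.1], [-0.3, 0.0], [-0.6, 0.2], [-1.0, -2.2], [-0.2, -1.7], [1.5, -2.9], [0.1, -2.6], [1.8, -1.9], [1.0, -0.7], [0.5, -0.4], [-1.2, -0.1], [0.4, -0.5], [-0.0, 0.3], [-1.3, 0.2]]
knob [ 551.8 -160.2  117. ]
knob3 [556.5 -76.3 117. ]
handle [511.2  62.4 242.2]
handle_dn [464.3  65.1  97. ]
hinge [748.8  49.   85. ]
```

Call:
move_arm --steps '[[[0,0,-0.6],0.82,1],[[0,0,-0.6],0.82,1],[[0,0,-0.6],0.82,1],[[0,0,-0.6],0.82,1],[[0,0,-0.6],0.8,1],[[0.42,-1,0],0,1],[[0.42,-1,0],0,1],[[0.42,-1,0],0,1],[[0.42,-1,0],0,1],[[0.42,-1,0],0,1],[[0.42,-1,0],0,1],[[0.42,-1,0],0,1],[[0.42,-1,0],0,1],[[0.42,-1,0],0,1],[[0.42,-1,0],0,1],[[0.42,-1,0],0,1],[[0.42,-1,0],0,1]]'

```text
t: 2.62
ee_pos: [327.9, -303.1, 297.9]
orientation: [3.14, -0.087, 0.001]
ft_force: [-0.0, -0.6, -0.9]
width: 0.5
grasp_force: 0.0
```

Call:
move_arm --steps '[[[0.42,-1,0],0,1],[[0.42,-1,0],0,1],[[0.42,-1,0],0,1],[[0.42,-1,0],0,1],[[0.42,-1,0],0,1],[[0.42,-1,0],0,1],[[0.42,-1,0],0,1],[[0.42,-1,0],0,1],[[0.42,-1,0],0,1],[[0.42,-1,0],0,1],[[0.42,-1,0],0,1],[[0.42,-1,0],0,1],[[0.42,-1,0],0,1],[[0,0,0],0,1],[[0,0,0],0,1]]'

```text
t: 3.87
ee_pos: [482.0, 13.5, 297.6]
orientation: [3.14, -0.083, -0.0]
ft_force: [0.2, 0.2, -0.0]
width: 0.5
grasp_force: 0.0
```

Call:
move_arm --steps '[[[0.5,-1,0],0,1],[[0.5,-1,0],0,1],[[0,0,0.6],0,1],[[0,0,0.6],0,1],[[0,0,0],0,1]]'

```text
t: 4.28
ee_pos: [507.6, 60.3, 265.2]
orientation: [3.14, -0.087, -0.007]
ft_force: [-1.1, -0.3, -0.9]
width: 0.5
grasp_force: 0.0
```

```bash
python3 - <<'E'
from h import *
dt=grab("top");ds=grab("side")
a=cv2.resize(dt["image"][150:270,150:310,::-1],None,fx=2.5,fy=2.5,interpolation=2);b=cv2.resize(ds["image"][130:250,150:310,::-1],None,fx=2.5,fy=2.5,interpolation=2)
cv2.imwrite("pics/b.png",np.hstack([a,b]))
p=np.load("pose.npy");print(ctrl.get_obs()["ee_pos"])
pr=None
for t in [.54,.48,.42,.36,.3,.25,.2,.16,.12,.09,.06,.04,.02]:
    q=np.array([115-285*np.cos(t)+12*np.sin(t),85+285*np.sin(t)+12*np.cos(t)])
    if pr is not None: print(t,np.round(q,1),np.round((q-pr)/25,2))
    else: print(q)
    pr=q
E
```

```text
[508.91201403  60.28216516 267.55289832]
[-123.27734229  241.8212618 ]
0.48 [-132.3  227.3] [-0.36 -0.58]
0.42 [-140.3  212.2] [-0.32 -0.6 ]
0.36 [-147.5  196.6] [-0.29 -0.62]
0.3 [-153.7  180.7] [-0.25 -0.64]
0.25 [-158.2  167.1] [-0.18 -0.54]
0.2 [-161.9  153.4] [-0.15 -0.55]
0.16 [-164.4  142.3] [-0.1  -0.45]
0.12 [-166.5  131. ] [-0.08 -0.45]
0.09 [-167.8  122.6] [-0.05 -0.34]
0.06 [-168.8  114.1] [-0.04 -0.34]
0.04 [-169.3  108.4] [-0.02 -0.23]
0.02 [-169.7  102.7] [-0.02 -0.23]
```

View pics/b.png

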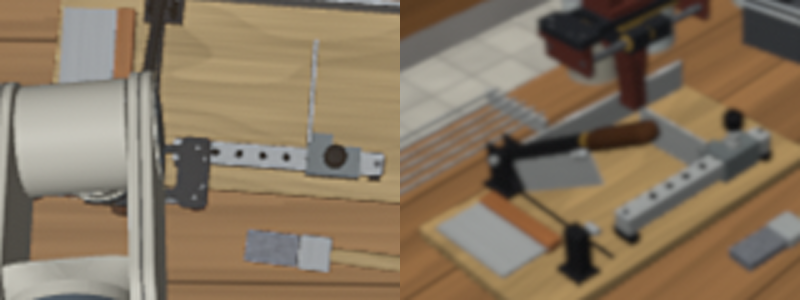

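The side crop shows the shut fingers (tip at about (632,108)) right above the handle's outer part (handle end at about (655,132)), so I press along the arc.

Call:
move_arm --steps '[[[0,0,0.5],0,1],[[0,0,0.5],0,1],[[-0.36,0,0.58],0,1],[[-0.32,0,0.6],0,1],[[-0.29,0,0.62],0,1],[[-0.25,0,0.64],0,1],[[-0.18,0,0.54],0,1],[[-0.15,0,0.55],0,1],[[-0.1,0,0.45],0,1],[[0,0,0],0,1]]'

```text
t: 5.22
ee_pos: [467.3, 62.7, 142.5]
orientation: [3.14, -0.088, -0.003]
ft_force: [-0.4, -0.5, -0.3]
width: 0.4
grasp_force: 0.0
```

```bash
python3 - <<'E'
from h import *
ds=grab("side")
cv2.imwrite("pics/c.png",cv2.resize(ds["image"][130:250,150:310,::-1],None,fx=4,fy=4,interpolation=2))
E
```

```text
(no output)
```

View pics/c.png

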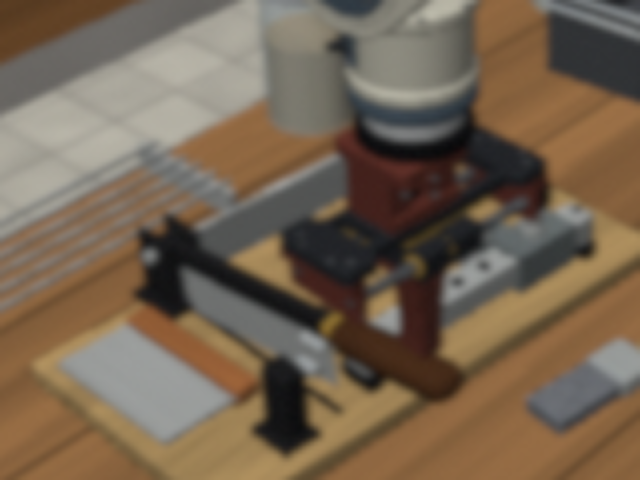

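The arm has followed the fingers down (handle end at (440,385), fingertip on the handle at about (425,345)); I go on through the catch.

Call:
move_arm --steps '[[[-0.08,0,0.45],0,1],[[-0.05,0,0.34],0,1],[[-0.04,0,0.34],0,1],[[0,0,0.2],0,1],[[0,0,0],0,1]]'

```text
t: 5.68
ee_pos: [464.5, 63.5, 110.1]
orientation: [-3.14, 0.087, -0.001]
ft_force: [-0.1, 0.3, 0.0]
width: 0.3
grasp_force: 0.0
```

Call:
move_arm --steps '[[[0,0,0.16],0,1],[[0,0,0.16],0,1],[[0,0,0],0,1]]'

```text
t: 5.93
ee_pos: [463.8, 63.6, 101.4]
orientation: [3.14, -0.087, -0.001]
ft_force: [-0.4, -0.9, 0.5]
width: 0.6
grasp_force: 0.0
```

Call:
move_arm --steps '[[[0,0,0.12],0,1],[[0,0,0.08],0,1],[[0,0,0],0,1]]'

```text
t: 6.18
ee_pos: [464.2, 63.7, 97.3]
orientation: [3.14, -0.087, -0.0]
ft_force: [-1.6, -0.3, 6.6]
width: 0.7
grasp_force: 3.1
```

```bash
python3 - <<'E'
from h import *
ds=grab("side")
cv2.imwrite("pics/d.png",cv2.resize(ds["image"][150:250,150:310,::-1],None,fx=5,fy=5,interpolation=2))
p=np.load("pose.npy");c,s=np.cos(p[2]),np.sin(p[2]);R=np.array([[c,-s],[s,c]])
for a in(0,.1,.2):
    q=np.array([115-318*np.cos(a),100,85+318*np.sin(a)]);w=np.r_[R@q[:2]+p[:2],q[2]]
    print(a,(proj(ds,w)-[150,150])*5)
print("tcp",(proj(ds,ctrl.get_obs()["ee_pos"])-[150,150])*5,ctrl.get_obs()["ft_force"])
E
```

```text
0 [[569.43891557 444.54672888]]
0.1 [[566.7228938  398.70314379]]
0.2 [[559.70157559 349.20851345]]
tcp [[528.46529322 398.09150199]] [-2.21783151  0.07510079  7.10175125]
```

View pics/d.png

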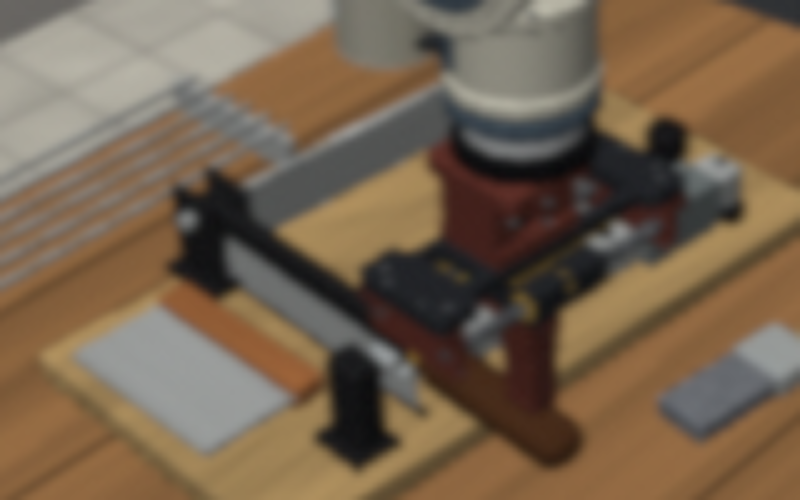

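Handle end is now at about (562,445), matching the projected locked position (569,445); contact came at z 97. I push a bit to confirm, then lift and look.

Call:
move_arm --steps '[[[0,0,0.08],0,1],[[0,0,0.04],0,1],[[0,0,0],0,1],[[0,0,0],0,1]]'

```text
t: 6.57
ee_pos: [464.3, 63.7, 96.8]
orientation: [-3.14, 0.087, -0.001]
ft_force: [-12.4, -0.6, 44.5]
width: 0.2
grasp_force: 22.2
```

Call:
move_arm --steps '[[[0,0,-0.5],0,1],[[0,0,-1],0,1],[[0,0,-1],0,1],[[0,0,-1],0,1],[[0.5,1,0],0,0.3],[[0.5,1,0],0,0.3],[[0.5,1,0],0,0.3],[[0.5,1,0],0,0.3],[[0.5,1,0],0,0.3],[[0.5,1,0],0,0.3],[[0.4,1,0],0,0.3],[[0.4,1,0],0,0.3],[[0,0.6,0],0,0.3],[[0,0,0],0,0.3]]'

```text
t: 7.73
ee_pos: [547.4, -158.9, 181.1]
orientation: [3.14, -0.091, 0.0]
ft_force: [0.1, -0.3, 0.2]
width: 60.7
grasp_force: 0.0
```

```bash
python3 - <<'E'
from h import *
ds=grab("side");dt=grab("top")
a=cv2.resize(dt["image"][150:270,150:310,::-1],None,fx=2.5,fy=2.5,interpolation=2);b=cv2.resize(ds["image"][150:270,150:310,::-1],None,fx=2.5,fy=2.5,interpolation=2)
cv2.imwrite("pics/e.png",np.vstack([a,b]))
o=ctrl.get_obs();print(o["ee_pos"],o["orientation"],o["width"])
p=np.load("pose.npy");c,s=np.cos(p[2]),np.sin(p[2])
d=np.array([551.8,-160.2])-o["ee_pos"][:2];x=-70;print("slicer-frame d",c*d[0]+s*d[1],-s*d[0]+c*d[1])
for cc in("side","top"):
  for t in("knob","handle_top"): print(cc,t,[(np.round(q["rect"],1).tolist(),q["p"]) for q in cams.boxes_of(cc,t)[:2]])
E
```

```text
[ 546.6782793 -156.3532076  181.0048622] [-3.13987128e+00  8.89126979e-02  1.18768294e-03] 61.39970845410055
slicer-frame d 5.3296999032066905 -3.5530456919551225
side knob [([283.2, 176.4, 9.0, 5.0], 0.63)]
side handle_top [([236.3, 208.3, 158.0, 111.7], 0.7), ([227.2, 214.7, 77.4, 54.5], 0.6)]
top knob []
top handle_top [([207.6, 199.9, 18.3, 110.2], 0.79)]
```

View pics/e.png

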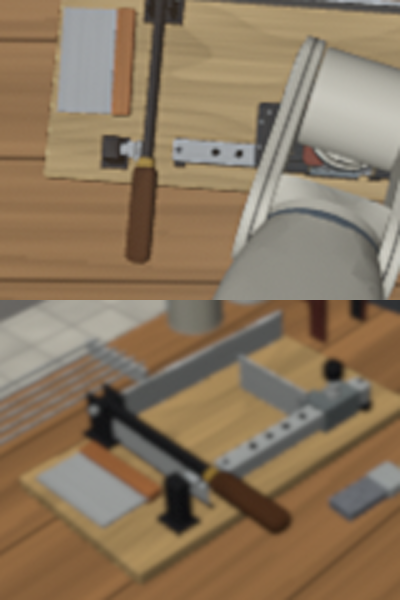

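The arm lies level (handle at (140,215) top, (250,500) side) and locked, the fingers straddle the knob (335,370). Now descend and grip.

Call:
move_arm --steps '[[[0.19,0.08,0.6],0,0.3],[[0,0,0.8],0,0.3],[[0,0,0.8],0,0.3],[[0,0,0.6],0,0.3],[[0,0,0.4],0,0.3],[[0,0,0],0,0.3]]'

```text
t: 8.53
ee_pos: [550.4, -157.4, 99.5]
orientation: [-3.139, 0.085, 0.005]
ft_force: [-0.5, 0.0, 0.5]
width: 61.6
grasp_force: 0.0
```

Call:
move_arm --steps '[[[0,0,0],0,0.5],[[0,0,0],0,0.6],[[0,0,0],0,0.65],[[0,0,0],0,0.7],[[0,0,0],0,1],[[0,0,0],0,1],[[0,0,0],0,1]]'

```text
t: 9.12
ee_pos: [552.1, -158.6, 102.0]
orientation: [3.14, -0.087, 0.001]
ft_force: [0.1, -0.5, 3.8]
width: 26.8
grasp_force: 30.0
```

Call:
move_arm --steps '[[[0,0,-0.16],0,1],[[0,0,-0.16],0,1],[[0,0,-0.12],0,1],[[0,0,0],0,1],[[0,0,0],0,1],[[0,0,0],0,1]]'

```text
t: 9.62
ee_pos: [551.9, -158.5, 112.0]
orientation: [3.14, -0.087, 0.0]
ft_force: [5.4, -0.9, -11.8]
width: 26.8
grasp_force: 30.0
```

```bash
python3 - <<'E'
from h import *
grab("side")
o=ctrl.get_obs();print(o["ee_pos"],o["ft_force"],o["width"],o["grasp_force"])
E
```

```text
[ 551.88829586 -158.55123083  112.02502933] [  5.25538885  -2.20682581 -11.30599314] 26.746617459632546 29.997911654936615
```

Spring force of about 11.5 N shows about 11 mm of draw; now slide 84 mm.

Call:
move_arm --steps '[[[0,-0.2,0],0,1],[[0,-0.4,0],0,1],[[0,-0.4,0],0,1],[[0,-0.4,0],0,1],[[0,-0.4,0],0,1],[[0,-0.4,0],0,1],[[0,-0.4,0],0,1],[[0,-0.4,0],0,1],[[0,-0.2,0],0,1],[[0,-0.16,0],0,1],[[0,0,0],0,1],[[0,0,0],0,1],[[0,0,0],0,1]]'

```text
t: 10.75
ee_pos: [557.0, -74.3, 112.2]
orientation: [-3.14, 0.087, -0.002]
ft_force: [6.7, 0.9, -11.5]
width: 26.8
grasp_force: 30.0
```

```bash
python3 - <<'E'
from h import *
for i in range(4):
    grab("top");o=ctrl.get_obs();print(o["ee_pos"],o["ft_force"],o["width"])
E
```

```text
[556.98430477 -74.32275531 112.15635794] [  6.32326423   0.7568864  -11.92377128] 26.580341640260283
[556.96603247 -74.32820266 112.15641833] [  6.00965596   0.15724183 -11.54537136] 26.691543816379532
[556.97001187 -74.34654483 112.14970077] [  5.81217753   1.18477187 -11.16754248] 26.910082024247306
[556.96299318 -74.39576669 112.14449711] [  6.39642638   0.42541101 -11.78412375] 26.62932593984321
```

Call:
move_arm --steps '[[[0,0,0.16],0,1],[[0,0,0.16],0,1],[[0,0,0.12],0,1],[[0,0,0],0,1],[[0,0,0],0,1],[[0,0,0],0,1]]'

```text
t: 11.45
ee_pos: [557.1, -74.6, 102.1]
orientation: [3.14, -0.087, 0.003]
ft_force: [3.3, 1.2, 0.5]
width: 26.4
grasp_force: 30.0
```

The knob is back at its gripped rest height (102), so the pin is in the hole. Release and retreat.

Call:
move_arm --steps '[[[0,0,0],0,0.5],[[0,0,0],0,0.3],[[0,0,0],0,0.3],[[0,0,0],0,0.3],[[0,0,0],0,0.3],[[0,0,-0.6],0,0.3],[[0,0,-1],0,0.3],[[0,0,-1],0,0.3],[[0,0,-1],0,0.3],[[0,0,-1],0,0.3],[[-0.2,1,-0.5],0,0.3],[[-0.2,1,0],0,0.3],[[-0.2,1,0],0,0.3],[[-0.2,1,0],0,0.3],[[-0.2,1,0],0,0.3],[[-0.2,1,0],0,0.3],[[0,1,0],0,0.3],[[0,1,0],0,0.3],[[0,1,0],0,0.3],[[0,1,0],0,0.3]]'

```text
t: 13.12
ee_pos: [512.0, -323.7, 228.8]
orientation: [-3.14, 0.087, 0.001]
ft_force: [0.3, 0.6, -0.2]
width: 61.5
grasp_force: 0.0
```

```bash
python3 - <<'E'
from h import *
ds=grab("side");dt=grab("top")
a=cv2.resize(dt["image"][140:260,160:320,::-1],None,fx=2.5,fy=2.5,interpolation=2);b=cv2.resize(ds["image"][150:270,160:320,::-1],None,fx=2.5,fy=2.5,interpolation=2)
cv2.imwrite("pics/f.png",np.hstack([a,b]))
for n in(117,125): print(n,(proj(dt,[556.5,-76.3,n])-[160,140])*2.5+0,(proj(ds,[556.5,-76.3,n])-[160,150])*2.5+[400,0])
for c in("side","top"): print([(np.round(q["rect"],1).tolist(),q["p"]) for q in cams.boxes_of(c,"knob")[:2]])
E
```

```text
117 [[236.3888742  176.52027396]] [[661.47860696  96.63389679]]
125 [[236.34842547 175.64467542]] [[661.41630263  91.22712788]]
[([265.7, 189.6, 10.0, 9.3], 0.64)]
[([190.2, 178.2, 28.5, 43.3], 0.65)]
```

View pics/f.png

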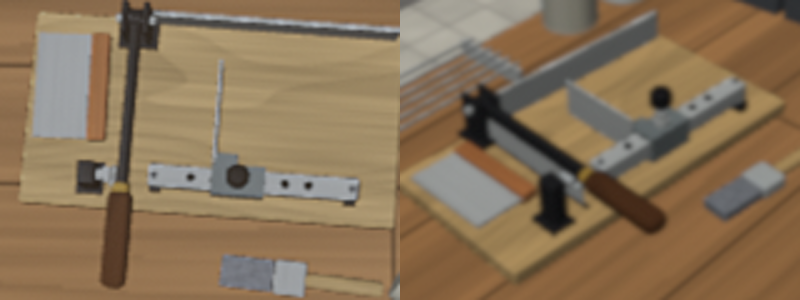

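The knob at (237,176) top and (660,97) side matches the pin-home prediction at hole 3. One hole shows on the blade side and two behind the sleeve, the arm is level, and the brush and scraper are untouched.

```bash
python3 -c "
from workcell import ctrl
print(ctrl.close_job())"
```

```text
the job is handed in; nothing more can be done
None
```

The job is handed in: the blade arm is locked down, the length stop is at the third hole with its pin home, and the pastry brush, dough scraper and flour dredger were left alone (hand-in returned no verdict).

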